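Unload the glue-up and show the bonded stone to the inspection camera

TASK

A grey sharpening stone has been bonded to its aluminium bar and lies on the white gluing board under two steel weights: take both weights off and stack them squarely, edges flush, on the third weight that stands on the bench, setting them down without dropping them. Then pick up the bonded bar and hold it in the air in front of the inspection camera for a look at the glue line: level, stone side up, either end facing the lens squarely, the end face centred on the lens and 80 mm from the lens front. Finish while holding it still there, do not put it down or let go, and neither touch the camera nor disturb anything else on the bench.

Things in the scene. Friction and masses are not known exactly. Their poses are not given: they have to be found in the camera images.
- bar: the bonded bar, 150 (x) x 25 (y) x 12 (z) mm, 0.08 to 0.15 kg: aluminium bar 5 mm thick below, grey stone 7 mm thick on top, ends and sides flush. Origin: centre of its underside (the aluminium face); x along its length, z up through the stone. It lies loose on the gluing board under weight_a and weight_b. It may be shown from either end.
- bar_end_a (a point): centre of the bonded bar's end face at +x, 75 mm from its middle, 6 mm above its underside; turns with the bar.
- bar_end_b (a point): centre of the bonded bar's other end face, at -x, 75 mm from its middle, 6 mm above its underside; turns with the bar.
- weight_a: plain ground-steel press weight, 50 (x) x 40 (y) x 25 (z) mm, 0.3 to 0.46 kg, small tapped hole in the middle of its top. Origin: centre of its underside; z up. Lies across the top of the bonded bar, near its +x end, its x roughly along the bar's and overhanging it 7 mm on both sides; nothing is beside it in its y direction.
- weight_b: plain ground-steel press weight, 50 (x) x 40 (y) x 25 (z) mm, 0.3 to 0.46 kg, small tapped hole in the middle of its top. Origin: centre of its underside; z up. Same as weight_a, near the bar's -x end, about 22 mm from weight_a.
- weight_c: plain ground-steel press weight, 50 (x) x 40 (y) x 25 (z) mm, 0.3 to 0.46 kg, small tapped hole in the middle of its top. Origin: centre of its underside; z up. Stands alone on the bench: the foot of the pile. The other two go on it one above the other, in either order and either way round (25 mm higher each).
- board: fixed white gluing board, 210 (x) x 130 (y) x 12 mm thick. Origin: centre of its underside, on the bench; its top is 12 mm above the bench.
- camera_stand: fixed inspection camera: round white foot of 176 mm diameter and 28 mm high, upright steel column of 22 mm diameter and 268 mm height (origin: foot of the column, on the bench) and on it a level camera head with a lens barrel 42 mm in diameter that sticks out 155 mm from the column's axis along -x of this frame; lens height 140 to 210 mm above the bench. Do not touch.
- lens_front (a point): centre of the lens's front glass (42 mm diameter black lens end). The lens looks level along -x of this frame; z up.
- focus (a point): point in the air 80 mm in front of the lens front, on the lens axis: the centre of the bar's end face belongs here. Axes as at lens_front: x points from here to the lens, level, and z up. The bar's length must lie along this x, from here away from the lens.
- bare_bar: bare aluminium bar, 150 x 25 x 5 mm, without a stone, lying on the bench; leave alone. Origin: centre of its underside; x along its length.
- bare_stone: loose grey abrasive stone, 150 x 25 x 7 mm, without a bar, lying on the bench; leave alone. Origin: centre of its underside; x along its length.
- glue: small white glue bottle with a red cap, 42 mm diameter, 100 mm tall, standing; leave alone. Origin: centre of its underside.
- spirit: clear spirit bottle with black cap, 72 mm diameter, 210 mm tall, standing; leave alone. Origin: centre of its underside.
- collar: brass collar (ring), 38 mm diameter, 16 mm tall; leave alone. Origin: centre of its underside.
- scraper: hand scraper with dark wooden handle, 170 mm long, lying; leave alone. x along its length.
- square: engineer's try square, lying flat: stock 100 x 18 x 14 mm along x, thin blade 130 mm along +y from one end; leave alone. Origin: centre of the stock's underside.
Mind the look-alikes: they are no part of the job. What is shaped like the weight_b but brown or turquoise is not meant.

How it is judged:
By the outcome, as a careful person would: the job done as asked, in the order asked, and still so for the second after the job is handed in, while the arm keeps its last pose, push and grip.
It also fails if it takes over 67 s, if anything falls off the work surface, if the arm or the gripper's body presses on something with over 40 N, if the wrist force passes 120 N, or if a joint passes its speed limit or range.

ROBOT

A 6-joint arm with a two-finger parallel gripper is mounted at the origin on the work surface. World frame = base frame: x ahead of the robot, y to its left, z up, the work surface at z = 0. Lengths are in mm, angles in rad, forces in N, time in s.
With the tool pointing down it reaches from about 275 to 975 mm from the base axis. Payload 8.4 kg.
Tool frame: the origin (TCP) lies between the finger pads; the fingertips stand 22 mm ahead of it and the grasp point (between the pads) lies 3 mm ahead of it (tcp_to_tips is the distance from the TCP to the fingertips, in mm); z points along the fingers, y is the line along which they close (so a half turn about z gives the same grasp; the last joint's range is limited). The gripper opens to 92 mm and grips with 3 to 60 N. Pads are 20 mm wide; open, the fingers measure 128 mm over their backs; the gripper's body (75 mm by 189 mm) begins 69 mm behind the grasp point.
Start: joints at [-1.135, 0.353, 1.633, -0, 1.155, -0.002], TCP at [264.966, -566.057, 236.583] pointing down, gripper open.
Joint ranges: [-2.63, 2.63], [-0.92, 2.1], [0.06, 2.66], [-1.3, 4.44], [0, 2.69], [-3.02, 3.02]. Speed limits (rad/s): [2.22, 2.22, 2.79, 3.14, 3.14, 3.14].

INTERFACE

Orientations are given as a unit quaternion [w, x, y, z].
In Python, from plant import sense, get_image, close_job, look_for, cut_out, tcp_to_tips gives the robot as it stands. The module is installed in compiled form; this text tells all that it offers.
- The arm moves only by the shell command python3 -m jog 'ROWS' [FORCE]. ROWS is JSON, a list of rows, each a list of 7 numbers: the closure, from -1 (fully open) to 1 (shut), then the shift along the tool's x, y, z in m, then the turn, a rotation vector about the tool's x, y, z in rad. In form: [[hand, dx, dy, dz, rx, ry, rz], ...]. A call has exactly 5 rows; each row is the pose to reach, as a shift and turn from the pose commanded when the call began, along the tool's axes at that moment; what a row does not reach only later rows make up. A row lasts 1/8 s, in which the tool goes at most 62.5 mm and 10.7 degrees, less where a joint would pass 70% of its speed; a pose out of reach is approached as far as the arm can. A call with a gripper value outside its range is refused whole. The fingers move at their own pace and stop on an object; FORCE is the grip in N (left out, the last holds). Time passes only in rows, so rows that repeat a pose let the fingers close, or fill a call up. It gives the time, the measured TCP pose, the force, the opening and the grip force at its end, in the units of the state.
- sense(): the state, without advancing time (a new reading comes with each control period).
- get_image(name): name is "scene" or "top" or "wrist"; returns a dict with "color" (480x640x3 uint8, red, green, blue), "z_map" (480x640 float32, mm along the optical axis (not along the pixel's ray), 0 where there is no reading), "K" (3x3 intrinsics, pixels), "rvec" (rotation vector, rad) and "tvec" (3), from world to camera coordinates, as OpenCV has them. Camera axes: x right, y down, z forward; pixel columns grow to the right and rows downward; lengths in mm; the calibration is good to about 2 mm. A picture is of the moment at which its call begins.
- close_job(): hands the job in; it is judged then, once.
Trained networks look in the newest picture that a camera, given by its name, has taken for a name from the list of things; names that differ only in an ending like _2 or _b are one class to them, and where a whole thing is asked for, a point or a joint stands for the part that bears it (a point fixed in the world has none). Each returns a list of dicts, best first, with "p" (0 to 1); they miss things now and then, are a little off and sometimes report something else, mostly with a low value. They report only what shows in the picture. A call takes as long as a camera call. They do not tell look-alikes from the thing itself.
- look_for(camera, query): "extent" ([left, top, width, height] in pixels, round what is visible of it).
- cut_out(camera, query): "pixels" (480x640 bool, what is visible of it) and "extent" ([left, top, width, height] in pixels, round what is visible of it).
The state is a dict: "time_s": time; "joint_pos": joint angles; "joint_velocities": joint speeds; "tau": joint torques, N m; "tcp_pos": TCP position; "orientation": TCP orientation; "contact_force": force on the tool from outside, world axes, zero at the start; "torque": the same for the moment, N m; "finger_gap": finger opening in mm; "grasp_force": force on a finger pad.
Only numpy, scipy, OpenCV 4.12 (cv2) and the standard library are available. Lean on these libraries where they do the work, as an engineer would, in place of code of your own. Each camera call takes 0.05 s, during which the arm holds its last target. There are 200 camera calls.

## Working session

There is one attempt and no reset: what is moved stays moved. The work goes in short steps, Python scripts to look and compute and a shell command to move; the robot and the scene stay as the last step left them, time stands still between calls to the robot, and variables do not carry over. Pictures are saved under pics/ and viewed, at most 10 in all, crops included, and the job is handed in when it is done.

```bash
mkdir -p pics; ls; cat > h.py <<'E'
import numpy as np, cv2
from plant import *
from scipy.spatial.transform import Rotation as R
def cloud(im):
    z=im["z_map"].astype(float); K=im["K"]; v,u=np.mgrid[0:480,0:640]
    P=np.stack([(u-K[0,2])/K[0,0]*z,(v-K[1,2])/K[1,1]*z,z],-1)
    Rm=cv2.Rodrigues(np.array(im["rvec"],float))[0]
    W=(P-np.array(im["tvec"],float).ravel())@Rm
    W[z==0]=np.nan
    return W
def save(name,img): cv2.imwrite("pics/"+name,img[:,:,::-1])
E
python3 - <<'E'
from h import *
s=sense(); print(s)
a=get_image("scene"); b=get_image("top")
np.savez("im0.npz",sc=a["color"],tc=b["color"],sw=cloud(a),tw=cloud(b))
save("scene0.png",a["color"]);save("top0.png",b["color"])
for c in ("top","scene"):
  for q in ("weight_a","bar","camera_stand","board"):
    for d in look_for(c,q): print(c,q,round(d["p"],2),np.round(d["extent"]))
E
```

```text
pics
{'time_s': 0.0, 'joint_pos': array([-1.13540829e+00,  3.53636206e-01,  1.63409460e+00, -4.01921908e-06,
        1.15520793e+00, -2.39860664e-03]), 'joint_velocities': array([-0.00045611, -0.00091503,  0.00016021, -0.00114861,  0.00152369,
       -0.00071791]), 'tau': array([-7.92125484e-04, -5.93856633e+01, -3.34214973e+01,  6.94172247e-02,
        2.33536377e-02, -1.70564308e-04]), 'tcp_pos': array([ 264.77088059, -565.65208652,  235.8880507 ]), 'orientation': array([-6.56935502e-04,  9.76137964e-01,  2.17150228e-01, -1.46369458e-04]), 'contact_force': array([ 0.3882428 , -0.66939226,  0.03410607]), 'torque': array([ 0.010395  , -0.03259153, -0.01810056]), 'grasp_force': 0.0, 'finger_gap': 91.61494301398308}
top weight_a 0.97 [189. 226.  23.  24.]
top weight_a 0.94 [321. 219.  23.  28.]
top weight_a 0.79 [245. 209.  24.  21.]
top weight_a 0.68 [254. 240.  21.  19.]
top weight_a 0.55 [370. 242.  29.  29.]
top bar 0.59 [257. 233.  13.  34.]
top camera_stand 0.72 [471. 192. 100.  69.]
top board 0.89 [227. 194.  68.  95.]
scene weight_a 0.83 [297. 278.  21.  24.]
scene weight_a 0.82 [418. 315.  28.  23.]
scene weight_a 0.69 [367. 280.  17.  21.]
scene weight_a 0.68 [268. 248.  13.  24.]
scene weight_a 0.66 [359. 300.  20.  20.]
scene bar 0.52 [359. 323.  14.   9.]
scene camera_stand 0.78 [128. 157.  68. 112.]
scene board 0.88 [330. 274.  76.  76.]
```

View pics/top0.png

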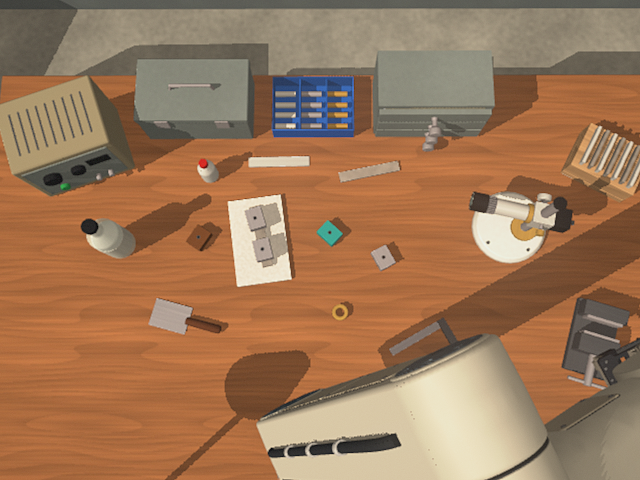

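View pics/scene0.png

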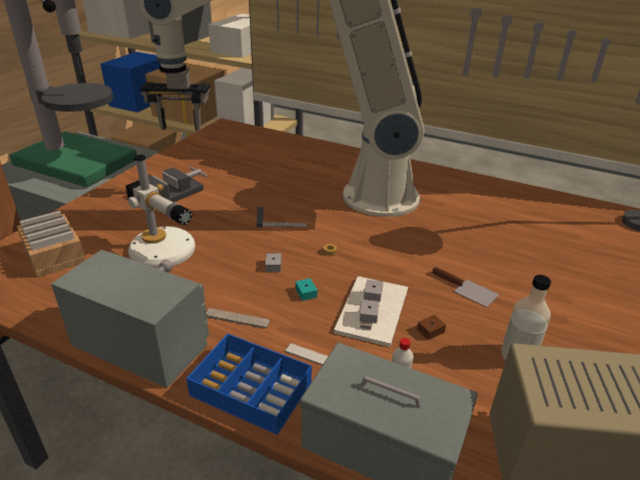

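```bash
python3 - <<'E'
from h import *
d=np.load("im0.npz"); W=d["tw"]; C=d["tc"]
for n,(l,t,w,h) in dict(w189=(189,226,23,24),w321=(321,219,23,28),w245=(245,209,24,21),w254=(254,240,21,19),w370=(370,242,29,29)).items():
    p=W[t:t+h,l:l+w].reshape(-1,3); c=C[t:t+h,l:l+w].reshape(-1,3)
    ok=~np.isnan(p[:,0]); p=p[ok];c=c[ok]
    zt=np.percentile(p[:,2],90); m=p[:,2]>zt-6
    r=cv2.minAreaRect(p[m,:2].astype(np.float32))
    print(n,"ztop",zt.round(1),"rect",np.round(r[0],1),np.round(r[1],1),round(r[2],1),"col",np.median(c[m],0))
# camera: points above z 100 at stand
p=W[180:275,455:585].reshape(-1,3);p=p[p[:,2]>100]
for lo,hi in((100,160),(160,200),(200,230),(230,300)):
    q=p[(p[:,2]>lo)&(p[:,2]<=hi)]
    if len(q): print(lo,hi,len(q),q.min(0).round(),q.max(0).round())
E
```

```text
w189 ztop 28.4 rect [541.2 322.7] [41.9 49.6] 56.9 col [127.  76.  44.]
w321 ztop 27.9 rect [552.    9.9] [50.1 40.2] 46.5 col [ 66. 168. 149.]
w245 ztop 52.0 rect [582.1 185.8] [50.7 39.7] 17.6 col [179. 163. 152.]
w254 ztop 52.8 rect [506.8 166.1] [45.4 41.7] 4.3 col [180. 164. 153.]
w370 ztop 27.2 rect [ 491.9 -117.3] [49.9 40.7] 26.9 col [181. 162. 150.]
100 160 308 [ 516. -522.  131.] [ 613. -297.  160.]
160 200 1860 [ 514. -517.  160.] [ 614. -298.  199.]
200 230 65 [ 550. -454.  200.] [ 568. -440.  230.]
230 300 206 [ 547. -466.  230.] [ 574. -438.  273.]
```

The top view shows two grey weights on the board at (254,218) and (263,249), and a third grey one alone on the bench at (383,257). The brown one at (201,237) and the turquoise one at (330,233) are look-alikes. I'll confirm this in one crop and measure the lens axis.

```bash
cat >> h.py <<'E'
def goto(p,yaw=None,frm=None):
    """shift (m, tool axes) and turn (about tool z) to reach world p, tool-x yaw in deg, tool down"""
    s=sense(); q=s["orientation"]; T=R.from_quat(np.r_[q[1:],q[0]])
    d=T.inv().apply(np.array(p)-s["tcp_pos"])/1000
    rv=np.zeros(3)
    if yaw is not None:
        y=np.radians(yaw); G=R.from_matrix(np.array([[np.cos(y),np.sin(y),0],[np.sin(y),-np.cos(y),0],[0,0,-1]]))
        rv=(T.inv()*G).as_rotvec()
    print("shift",d.round(4),"turn",rv.round(4)); return d,rv
def rects(W,xy,zlo,zhi,r=70):
    m=(np.hypot(W[...,0]-xy[0],W[...,1]-xy[1])<r)&(W[...,2]>zlo)&(W[...,2]<zhi)
    n,l,st,_=cv2.connectedComponentsWithStats(m.astype(np.uint8))
    out=[]
    for i in range(1,n):
        if st[i,4]<60: continue
        p=W[l==i]; c=cv2.minAreaRect(p[:,:2].astype(np.float32))
        out.append((st[i,4],np.round(c[0],1),np.round(c[1],1),round(c[2],1),np.median(p[:,2]).round(1),p[:,:2].mean(0).round(1)))
    return out
E
python3 - <<'E'
from h import *
d=np.load("im0.npz"); W=d["tw"]; C=d["tc"]
for o in rects(W,(545,175),42,70,90): print("board",o)
for o in rects(W,(492,-117),18,40): print("c",o)
for nm in("tw","sw"):
  P=d[nm].reshape(-1,3); P=P[(P[:,0]>480)&(P[:,0]<650)&(P[:,1]<-270)&(P[:,1]>-560)&(P[:,2]>100)&(P[:,2]<300)]
  col=P[P[:,2]>240]; print(nm,"col",len(col),col.mean(0) if len(col) else 0)
  h=P[P[:,2]<225]
  for y in range(-480,-290,12):
    q=h[(h[:,1]>=y)&(h[:,1]<y+12)]
    if len(q)>5: print(y+6,len(q),"x",q[:,0].min().round(),q[:,0].max().round(),"zmax",np.percentile(q[:,2],97).round(1),"x at top",q[q[:,2]>np.percentile(q[:,2],85),0].mean().round(1))
  print("ymax",np.sort(h[:,1])[-8:].round(1))
save("crop1.png",cv2.resize(C[185:285,180:410],None,fx=3.4,fy=3.4,interpolation=cv2.INTER_CUBIC))
print("to above board"); goto((520,150,330),15)
E
```

```text
board (np.int32(351), array([582.6, 186.1]), array([52.2, 40.1]), 17.1, np.float64(49.2), array([581.6, 185.6]))
board (np.int32(364), array([507.3, 167.1]), array([50.9, 40. ]), 14.7, np.float64(49.1), array([507.2, 166.9]))
c (np.int32(356), array([ 492.4, -117.5]), array([50.4, 41.5]), 25.7, np.float64(25.1), array([ 491.5, -117.5]))
tw col 186 [ 559.57630335 -450.4234487   263.8189214 ]
-474 114 x 532.0 606.0 zmax 181.5 x at top 551.7
-462 141 x 533.0 609.0 zmax 182.6 x at top 547.8
-450 199 x 514.0 611.0 zmax 217.8 x at top 553.5
-438 244 x 515.0 588.0 zmax 214.7 x at top 559.3
-426 159 x 541.0 591.0 zmax 183.3 x at top 555.7
-414 105 x 546.0 587.0 zmax 175.1 x at top 568.4
-402 94 x 553.0 591.0 zmax 174.5 x at top 570.9
-390 96 x 556.0 591.0 zmax 174.2 x at top 575.9
-378 92 x 559.0 596.0 zmax 175.3 x at top 575.5
-366 97 x 562.0 598.0 zmax 174.8 x at top 580.4
-354 89 x 565.0 603.0 zmax 175.6 x at top 585.1
-342 104 x 566.0 607.0 zmax 177.0 x at top 582.9
-330 110 x 567.0 610.0 zmax 178.5 x at top 588.0
-318 103 x 571.0 612.0 zmax 178.8 x at top 591.6
-306 134 x 572.0 614.0 zm
[... 399 characters left out ...]
0 590.0 zmax 180.8 x at top 557.1
-414 64 x 548.0 590.0 zmax 174.3 x at top 567.6
-402 47 x 563.0 590.0 zmax 172.6 x at top 571.4
-390 48 x 563.0 594.0 zmax 172.6 x at top 577.5
-378 50 x 565.0 597.0 zmax 172.9 x at top 581.5
-366 55 x 565.0 599.0 zmax 173.0 x at top 582.7
-354 37 x 577.0 605.0 zmax 172.4 x at top 583.8
-342 57 x 571.0 608.0 zmax 174.4 x at top 587.2
-330 54 x 576.0 611.0 zmax 175.8 x at top 588.5
-318 64 x 577.0 615.0 zmax 175.2 x at top 592.6
-306 130 x 581.0 616.0 zmax 174.3 x at top 594.0
-294 76 x 571.0 604.0 zmax 173.8 x at top 590.7
ymax [-295.9 -295.7 -295.6 -295.6 -295.1 -295.1 -294.1 -292.8]
to above board
shift [ 0.5346 -0.5404 -0.0934] turn [0.     0.     0.1761]
```

View pics/crop1.png

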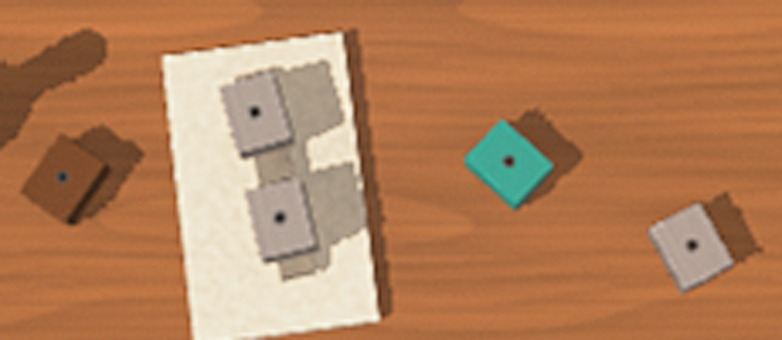

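The crop confirms it. The two grey weights on the board, at top-image px (254,218) and (263,249), are weight_a and weight_b. The lone grey one at (383,257) is weight_c. Brown and turquoise are excluded. Moving over the board now for a wrist view.

```bash
python3 -m jog '[[-1,0.043,-0.0432,-0.0186,0,0,0],[-1,0.086,-0.0864,-0.0372,0,0,0],[-1,0.129,-0.1296,-0.0558,0,0,0],[-1,0.172,-0.1728,-0.0744,0,0,0],[-1,0.214,-0.216,-0.093,0,0,0]]'
python3 -m jog '[[-1,0.043,-0.0432,0,0,0,0.03],[-1,0.086,-0.0864,0,0,0,0.07],[-1,0.129,-0.1296,0,0,0,0.1],[-1,0.172,-0.1728,0,0,0,0.14],[-1,0.214,-0.216,0,0,0,0.176]]'
python3 - <<'E'
from h import *
goto((500,150,330),15)
E
```

```text
time_s: 1.12
tcp_pos: [365.8, -282.9, 328.8]
orientation: [0.0, 0.976, 0.217, 0.0]
contact_force: [0.2, 0.2, 0.7]
finger_gap: 92.0
grasp_force: 0.0
time_s: 1.75
tcp_pos: [468.2, 3.7, 328.4]
orientation: [0.0, 0.992, 0.13, 0.001]
contact_force: [0.6, -1.4, 0.1]
finger_gap: 91.6
grasp_force: 0.0
shift [ 0.0684 -0.1331 -0.0016] turn [ 0.0004 -0.0011 -0.0011]
```

```bash
python3 -m jog '[[-1,0.0228,-0.0443,0,0,0,0],[-1,0.0456,-0.0887,0,0,0,0],[-1,0.068,-0.133,0,0,0,0],[-1,0.068,-0.133,0,0,0,0],[-1,0.068,-0.133,0,0,0,0]]'
python3 - <<'E'
from h import *
a=get_image("wrist"); s=sense(); print(s["tcp_pos"],s["joint_pos"].round(2))
Rm=cv2.Rodrigues(np.array(a["rvec"],float))[0]; print("cam pos",(-Rm.T@np.array(a["tvec"]).ravel()).round(),"fwd",Rm[2].round(2))
W=cloud(a); save("w1.png",a["color"])
for o in rects(W,(545,175),42,70,90): print("board",o)
for o in rects(W,(545,175),20,36,120): print("bar",o)
E
```

```text
time_s: 2.38
tcp_pos: [498.7, 147.4, 327.8]
orientation: [0.0, 0.991, 0.131, -0.0]
contact_force: [0.4, -0.3, 0.8]
finger_gap: 91.7
grasp_force: 0.0
[498.73293057 146.94965863 327.93926258] [ 0.28  0.11  1.74 -0.    1.29  1.59]
cam pos [567. 165. 476.] fwd [-0.24 -0.07 -0.97]
board (np.int32(1738), array([582.2, 185.3]), array([50., 40.]), 17.4, np.float64(48.9), array([582.5, 185.2]))
board (np.int32(1535), array([507.4, 166.8]), array([49.6, 39.5]), 14.8, np.float64(49.0), array([507.9, 166.7]))
bar (np.int32(153), array([613.2, 190.8]), array([ 7.6, 23.9]), 14.7, np.float64(23.9), array([612.9, 191.4]))
bar (np.int32(506), array([545.8, 171.4]), array([27.2, 28.5]), 14.6, np.float64(24.1), array([544.9, 173.2]))
bar (np.int32(130), array([474.8, 156.6]), array([ 7.9, 24.7]), 14.2, np.float64(24.1), array([475.3, 156.4]))
```

View pics/w1.png

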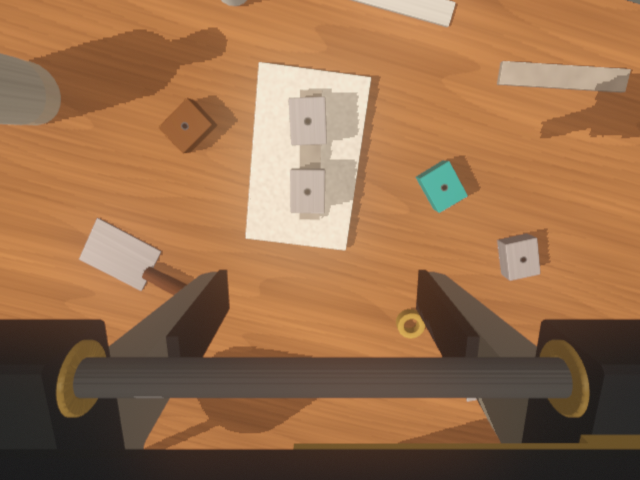

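The wrist view shows the two grey weights at (308,121) and (307,192) and weight_c at (520,258). The top and wrist cameras agree to within 1 mm. I'll go for the near weight.

```bash
python3 - <<'E'
from h import *
W=cloud(get_image("wrist"))
for o in rects(W,(492,-117),18,40): print("c",o)
goto((507.4,166.9,100),14.8); goto((507.4,166.9,49),14.8)
E
```

```text
c (np.int32(1307), array([ 491.8, -118.2]), array([51.1, 41. ]), 28.1, np.float64(25.2), array([ 492.8, -116.5]))
shift [ 0.0136 -0.0174  0.228 ] turn [0.0003 0.0002 0.0025]
shift [ 0.0136 -0.0174  0.279 ] turn [0.0003 0.0002 0.0025]
```

```bash
python3 -m jog '[[-1,0.0034,-0.0043,0.057,0,0,0],[-1,0.007,-0.0087,0.114,0,0,0],[-1,0.0102,-0.013,0.171,0,0,0],[-1,0.0136,-0.0174,0.228,0,0,0.0025],[-1,0.0136,-0.0174,0.228,0,0,0.0025]]' 40
python3 -m jog '[[-1,0,0,0,0,0,0],[-1,0,0,0.015,0,0,0],[-1,0,0,0.03,0,0,0],[-1,0,0,0.04,0,0,0],[-1,0,0,0.04,0,0,0]]'
python3 - <<'E'
from h import *
goto((507.4,166.9,49),14.8)
a=get_image("wrist");W=cloud(a)
for o in rects(W,(545,175),46,53,90): print("board",o)
for o in rects(W,(492,-117),23,28): print("c",o)
E
```

```text
time_s: 3.1
tcp_pos: [504.8, 166.2, 96.9]
orientation: [0.001, 0.992, 0.129, -0.004]
contact_force: [-0.5, 0.3, 0.3]
finger_gap: 92.0
grasp_force: 0.0
time_s: 3.72
tcp_pos: [507.0, 167.9, 59.1]
orientation: [0.0, 0.992, 0.129, -0.001]
contact_force: [-0.6, -0.7, -0.3]
finger_gap: 91.8
grasp_force: 0.0
shift [0.0002 0.0011 0.0101] turn [0.0001 0.0018 0.0011]
board (np.int32(12521), array([582.2, 185.5]), array([50.2, 40.2]), 17.3, np.float64(49.0), array([583.2, 185.8]))
board (np.int32(8826), array([507.7, 166.7]), array([50.5, 40.2]), 14.3, np.float64(49.1), array([509.1, 167.2]))
board (np.int32(326), array([498.1, 214. ]), array([23.3, 11.9]), 50.2, np.float64(49.6), array([499.3, 215.2]))
board (np.int32(318), array([522.5, 121.6]), array([11.9, 23.3]), 70.9, np.float64(49.5), array([524.2, 121. ]))
```

```bash
python3 -m jog '[[-1,0.0005,0.001,0.005,0,0,0.004],[-1,0.0005,0.001,0.01,0,0,0.004],[-1,0.0005,0.001,0.01,0,0,0.004],[1,0.0005,0.001,0.01,0,0,0.004],[1,0.0005,0.001,0.01,0,0,0.004]]' 40
python3 -m jog '[[1,0,0,0,0,0,0],[1,0,0,0,0,0,0],[1,0,0,0,0,0,0],[1,0,0,0,0,0,0],[1,0,0,0,0,0,0]]'
python3 - <<'E'
from h import *
goto((507.5,166.9,49),14.5)
E
```

```text
time_s: 4.4
tcp_pos: [508.5, 167.3, 50.1]
orientation: [-0.0, 0.992, 0.127, 0.0]
contact_force: [0.3, 0.9, -0.7]
finger_gap: 74.1
grasp_force: 0.0
time_s: 5.03
tcp_pos: [508.4, 167.3, 50.0]
orientation: [-0.0, 0.992, 0.127, 0.0]
contact_force: [-0.1, 1.4, 0.2]
finger_gap: 39.8
grasp_force: 40.0
shift [-0.0009  0.0002  0.001 ] turn [-0.0001 -0.      0.0022]
```

```bash
python3 -m jog '[[1,0,0,-0.005,0,0,0],[1,0,0,-0.015,0,0,0],[1,0,0,-0.035,0,0,0],[1,0,0,-0.06,0,0,0],[1,0,0,-0.09,0,0,0]]'
python3 - <<'E'
from h import *
print(sense()["finger_gap"])
goto((412,-158,140),26)
E
```

```text
time_s: 5.65
tcp_pos: [507.9, 167.0, 140.9]
orientation: [0.0, 0.992, 0.127, -0.0]
contact_force: [-0.4, -0.1, -5.1]
finger_gap: 39.6
grasp_force: 40.0
39.56031016612936
shift [-0.1749  0.2903  0.0011] turn [ 0.      0.0009 -0.1985]
```

```bash
python3 -m jog '[[1,-0.02,0.035,0,0,0,-0.02],[1,-0.05,0.083,0,0,0,-0.06],[1,-0.08,0.135,0,0,0,-0.1],[1,-0.11,0.185,0,0,0,-0.13],[1,-0.14,0.235,0,0,0,-0.16]]'
python3 -m jog '[[1,-0.02,0.04,0,0,0,-0.02],[1,-0.029,0.052,0,0,0,-0.04],[1,-0.03,0.054,0,0,0,-0.04],[1,-0.03,0.054,0,0,0,-0.04],[1,-0.03,0.054,0,0,0,-0.04]]'
python3 - <<'E'
from h import *
a=get_image("wrist");W=cloud(a);save("w2.png",a["color"])
for o in rects(W,(492,-117),23,28): print("c",o)
b=get_image("top")
for o in rects(cloud(b),(492,-117),22,29): print("ctop",o)
s=sense();print(s["tcp_pos"],s["finger_gap"])
# held weight underside/top seen in wrist?
for o in rects(W,s["tcp_pos"][:2],s["tcp_pos"][2]-8,s["tcp_pos"][2]+8,40): print("held",o)
E
```

```text
time_s: 6.28
tcp_pos: [431.6, -97.1, 140.7]
orientation: [0.0, 0.978, 0.207, 0.0]
contact_force: [0.0, 0.3, -4.3]
finger_gap: 40.1
grasp_force: 40.0
time_s: 6.9
tcp_pos: [426.7, -156.2, 140.1]
orientation: [-0.0, 0.974, 0.226, 0.0]
contact_force: [-0.0, 0.1, -4.7]
finger_gap: 39.8
grasp_force: 40.0
c (np.int32(4439), array([ 491.7, -118.5]), array([49.9, 40. ]), 28.3, np.float64(25.0), array([ 492.2, -118.3]))
ctop (np.int32(195), array([ 492.4, -117.4]), array([48.2, 40.1]), 28.5, np.float64(25.0), array([ 493.4, -113.7]))
[ 426.73162295 -156.27551947  139.9997857 ] 39.48340712727149
held (np.int32(10804), array([ 427.3, -157.2]), array([49. , 68.5]), 26.5, np.float64(139.2), array([ 429.5, -156. ]))
```

View pics/w2.png

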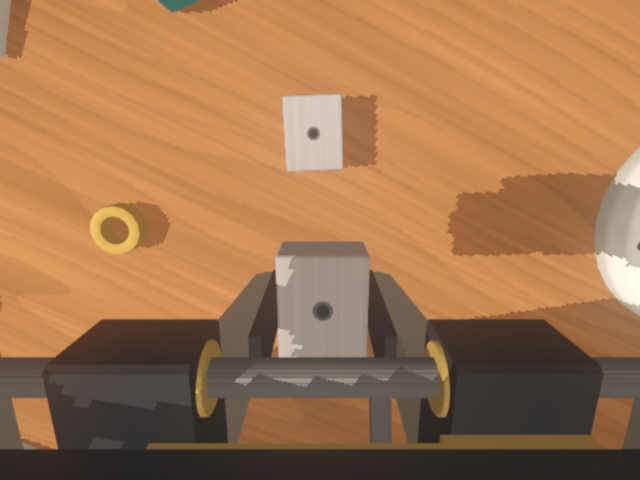

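The held weight's hole is at (322,310) and weight_c's hole at (313,132), both clear to see. I'll compute the offset from the holes.

```bash
cat >> h.py <<'E'
def onplane(a,uv,z):
    Rm=cv2.Rodrigues(np.array(a["rvec"],float))[0]; c=-Rm.T@np.array(a["tvec"],float).ravel()
    d=Rm.T@np.linalg.inv(a["K"])@np.array([uv[0],uv[1],1.]); return c+d*(z-c[2])/d[2]
def hole(a,uv,r=14,z=None):
    g=a["color"].astype(float).sum(2); u,v=map(int,uv); s=g[v-r:v+r,u-r:u+r]
    m=s<np.median(s)*0.55; yy,xx=np.nonzero(m); p=(u-r+xx.mean(),v-r+yy.mean())
    return p,m.sum()
E
python3 - <<'E'
from h import *
a=get_image("wrist");W=cloud(a); s=sense(); t=s["tcp_pos"]
zh=np.nanmedian(W[280:345,285:310,2]); print("held top z",zh)
h,n=hole(a,(322,311)); hp=onplane(a,h,zh); c,m=hole(a,(313,133)); cp=onplane(a,c,25)
q=s["orientation"]; T=R.from_quat(np.r_[q[1:],q[0]]); yaw=np.degrees(np.arctan2(*T.as_matrix()[:2,0][::-1]))
off=T.inv().apply(hp-t); print(h,n,c,m,"held hole",hp,"c hole",cp,"yaw",yaw,"off tool",off)
# front edge of held weight (far edge): rect corners of c
for lo in (23,): 
  for o in rects(W,(492,-117),lo,27): print(o)
y=28.3; G=R.from_matrix(np.array([[np.cos(np.radians(y)),np.sin(np.radians(y)),0],[np.sin(np.radians(y)),-np.cos(np.radians(y)),0],[0,0,-1]]))
tg=cp-G.apply([off[0],off[1],0]); print("target",tg)
goto((tg[0],tg[1],80),y)
E
```

```text
held top z 139.12955541945232
(np.float64(322.2517985611511), np.float64(311.0719424460432)) 139 (np.float64(312.968253968254), np.float64(133.03174603174602)) 63 held hole [ 425.79088091 -157.79566682  139.12955542] c hole [ 491.42419712 -118.55015429   25.        ] yaw 26.145213441527037 off tool [-1.48447782  0.87780165  0.87057019]
(np.int32(4422), array([ 491.7, -118.5]), array([50. , 39.9]), 28.2, np.float64(25.0), array([ 492.2, -118.3]))
target [ 492.31509081 -117.07349639   25.        ]
shift [ 0.0762 -0.0064  0.06  ] turn [-0.0001  0.     -0.0376]
```

```bash
python3 -m jog '[[1,0.02,-0.0016,0,0,0,-0.01],[1,0.048,-0.004,0.01,0,0,-0.025],[1,0.07,-0.0058,0.035,0,0,-0.035],[1,0.0762,-0.0064,0.055,0,0,-0.0376],[1,0.0762,-0.0064,0.06,0,0,-0.0376]]'
python3 -m jog '[[1,0,0,0,0,0,0],[1,0,0,0.01,0,0,0],[1,0,0,0.02,0,0,0],[1,0,0,0.02,0,0,0],[1,0,0,0.02,0,0,0]]'
python3 - <<'E'
from h import *
goto((492.3,-117.1,50.9),28.25)
E
```

```text
time_s: 7.68
tcp_pos: [492.6, -116.6, 78.8]
orientation: [-0.0, 0.97, 0.245, -0.001]
contact_force: [-0.3, 0.3, -4.2]
finger_gap: 39.8
grasp_force: 40.0
time_s: 8.3
tcp_pos: [492.2, -117.8, 60.0]
orientation: [-0.0, 0.97, 0.244, -0.0]
contact_force: [-0.3, 0.5, -4.8]
finger_gap: 39.8
grasp_force: 40.0
shift [ 0.0004 -0.0006  0.0091] turn [-0.0001  0.0001 -0.0004]
```

```bash
python3 -m jog '[[1,0.0004,-0.0006,0.003,0,0,0],[1,0.0004,-0.0006,0.006,0,0,0],[1,0.0004,-0.0006,0.0075,0,0,0],[1,0.0004,-0.0006,0.0085,0,0,0],[1,0.0004,-0.0006,0.009,0,0,0]]'
python3 -m jog '[[1,0,0,0.0003,0,0,0],[1,0,0,0.0006,0,0,0],[1,0,0,0.0006,0,0,0],[1,0,0,0.0006,0,0,0],[1,0,0,0.0006,0,0,0]]'
python3 - <<'E'
from h import *
goto((492.3,-117.1,50.9),28.25)
E
```

```text
time_s: 8.93
tcp_pos: [492.3, -117.0, 51.0]
orientation: [-0.0, 0.97, 0.244, 0.0]
contact_force: [-1.3, 1.3, 3.2]
finger_gap: 39.7
grasp_force: 40.0
time_s: 9.55
tcp_pos: [492.3, -117.0, 51.0]
orientation: [0.0, 0.97, 0.244, 0.0]
contact_force: [-2.5, 0.7, 8.2]
finger_gap: 39.8
grasp_force: 40.0
shift [-0.      0.0001  0.0001] turn [ 0.     -0.     -0.0001]
```

```bash
python3 -m jog '[[-0.3,0,0,0,0,0,0],[-0.3,0,0,0,0,0,0],[-0.8,0,0,0,0,0,0],[-1,0,0,-0.01,0,0,0],[-1,0,0,-0.04,0,0,0]]'
python3 -m jog '[[-1,-0.02,0,-0.03,0,0,0],[-1,-0.06,0,-0.05,0,0,0],[-1,-0.085,0,-0.05,0,0,0],[-1,-0.085,0,-0.05,0,0,0],[-1,-0.085,0,-0.05,0,0,0]]'
python3 - <<'E'
from h import *
a=get_image("wrist");W=cloud(a);save("w3.png",a["color"])
for o in rects(W,(492,-117),47,53): print("b",o)
for o in rects(W,(492,-117),21,27.5): print("c",o)
s=sense();print(s["tcp_pos"],s["finger_gap"])
E
```

```text
time_s: 10.18
tcp_pos: [491.3, -116.8, 90.2]
orientation: [-0.001, 0.97, 0.244, -0.001]
contact_force: [-0.1, -1.0, -0.0]
finger_gap: 87.6
grasp_force: 0.0
time_s: 10.8
tcp_pos: [418.2, -157.2, 140.8]
orientation: [0.0, 0.97, 0.244, 0.0]
contact_force: [1.2, -0.2, 0.5]
finger_gap: 91.9
grasp_force: 0.0
b (np.int32(5511), array([ 491.9, -118.4]), array([49.2, 40.1]), 28.4, np.float64(50.0), array([ 492.3, -118.2]))
[ 418.29256538 -157.11884403  140.58420647] 91.81549163299964
```

View pics/w3.png

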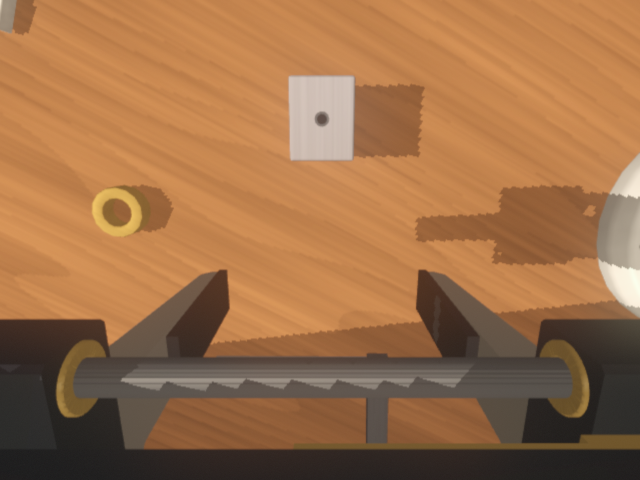

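The stacked weight sits at (322,118) and is flush with weight_c to about 0.3 mm. On to the second weight.

```bash
python3 - <<'E'
from h import *
goto((583,185.6,125),17.3)
E
```

```text
shift [ 0.3073 -0.224   0.0157] turn [ 0.0004 -0.0006  0.191 ]
```

```bash
python3 -m jog '[[-1,0.025,-0.018,0,0,0,0.02],[-1,0.07,-0.051,0,0,0,0.06],[-1,0.117,-0.085,0,0,0,0.1],[-1,0.164,-0.12,0,0,0,0.13],[-1,0.21,-0.153,0,0,0,0.16]]' 40
python3 -m jog '[[-1,0.0414,-0.031,0.005,0,0,0.01],[-1,0.0772,-0.0555,0.01,0,0,0.02],[-1,0.0952,-0.0665,0.0157,0,0,0.03],[-1,0.0967,-0.0675,0.0157,0,0,0.03],[-1,0.0967,-0.0675,0.0157,0,0,0.03]]'
python3 - <<'E'
from h import *
goto((583,185.7,58),17.3)
E
```

```text
time_s: 11.48
tcp_pos: [531.1, 79.8, 140.1]
orientation: [-0.0, 0.986, 0.166, 0.0]
contact_force: [0.3, -0.0, 0.1]
finger_gap: 91.4
grasp_force: 0.0
time_s: 12.1
tcp_pos: [598.5, 171.4, 124.4]
orientation: [0.0, 0.989, 0.151, -0.001]
contact_force: [-0.7, -1.0, -0.4]
finger_gap: 91.8
grasp_force: 0.0
shift [-0.0105 -0.0183  0.0664] turn [0.0002 0.0014 0.0009]
```

```bash
python3 -m jog '[[-1,-0.0105,-0.0183,0.005,0,0,0.001],[-1,-0.0105,-0.0183,0.025,0,0,0.001],[-1,-0.0105,-0.0183,0.045,0,0,0.001],[-1,-0.0105,-0.0183,0.065,0,0,0.001],[-1,-0.0105,-0.0183,0.066,0,0,0.001]]'
python3 - <<'E'
from h import *
W=cloud(get_image("wrist"))
for o in rects(W,(583,185.5),46,53,45): print("a",o)
goto((583,185.7,50),17.3)
E
```

```text
time_s: 12.72
tcp_pos: [582.5, 186.0, 56.2]
orientation: [0.0, 0.989, 0.15, -0.002]
contact_force: [0.2, -0.3, -0.2]
finger_gap: 91.6
grasp_force: 0.0
a (np.int32(9127), array([582.2, 185.5]), array([51. , 40.1]), 17.2, np.float64(49.1), array([583.8, 186. ]))
shift [-0.0004  0.0005  0.0072] turn [ 0.      0.0023 -0.0003]
```

```bash
python3 -m jog '[[-1,-0.0004,0.0005,0.004,0,0,0],[-1,-0.0004,0.0005,0.007,0,0,0],[-1,-0.0004,0.0005,0.0072,0,0,0],[1,-0.0004,0.0005,0.0072,0,0,0],[1,-0.0004,0.0005,0.0072,0,0,0]]' 40
python3 -m jog '[[1,0,0,0,0,0,0],[1,0,0,0,0,0,0],[1,0,0,0,0,0,0],[1,0,0,0,0,0,0],[1,0,0,-0.003,0,0,0]]'
python3 -m jog '[[1,0,0,-0.01,0,0,0],[1,0,0,-0.025,0,0,0],[1,0,0,-0.05,0,0,0],[1,0,0,-0.08,0,0,0],[1,0,0,-0.11,0,0,0]]'
python3 - <<'E'
from h import *
print(sense()["finger_gap"])
goto((417,-158,160),28.3)
E
```

```text
time_s: 13.4
tcp_pos: [583.7, 186.1, 51.7]
orientation: [-0.0, 0.989, 0.15, 0.0]
contact_force: [0.1, -0.3, 0.5]
finger_gap: 73.6
grasp_force: 0.0
time_s: 14.02
tcp_pos: [583.1, 185.9, 54.1]
orientation: [0.0, 0.989, 0.15, -0.001]
contact_force: [-0.0, 0.0, -4.3]
finger_gap: 39.7
grasp_force: 40.0
time_s: 14.65
tcp_pos: [583.6, 186.0, 166.5]
orientation: [-0.0, 0.989, 0.15, 0.0]
contact_force: [-0.2, 0.5, -4.7]
finger_gap: 39.6
grasp_force: 40.0
39.59801209322565
shift [-0.2614  0.2789  0.0063] turn [ 1.00e-04 -7.00e-04 -1.92e-01]
```

```bash
python3 -m jog '[[1,-0.02,0.0213,0,0,0,-0.02],[1,-0.06,0.064,0,0,0,-0.05],[1,-0.1,0.1067,0,0,0,-0.09],[1,-0.14,0.1494,0,0,0,-0.12],[1,-0.18,0.192,0,0,0,-0.15]]'
python3 - <<'E'
from h import *
goto((417,-158,160),28.3)
E
```

```text
time_s: 15.28
tcp_pos: [468.2, -52.2, 165.6]
orientation: [0.0, 0.974, 0.225, 0.001]
contact_force: [0.9, -1.9, -2.9]
finger_gap: 39.9
grasp_force: 40.0
shift [-0.0923  0.0726  0.0056] turn [ 0.0011 -0.0014 -0.0405]
```

```bash
python3 -m jog '[[1,-0.035,0.028,0.002,0,0,-0.02],[1,-0.065,0.05,0.005,0,0,-0.04],[1,-0.08,0.065,0.006,0,0,-0.04],[1,-0.08,0.065,0.006,0,0,-0.04],[1,-0.08,0.065,0.006,0,0,-0.04]]'
python3 - <<'E'
from h import *
a=get_image("wrist");W=cloud(a);save("w4.png",a["color"])
s=sense(); t=s["tcp_pos"]; print(t)
for o in rects(W,(492,-117),47.5,52.5): print("b",o)
zh=np.nanmedian(W[280:345,288:310,2]); print("held top z",zh)
q=s["orientation"]; T=R.from_quat(np.r_[q[1:],q[0]]); yaw=np.degrees(np.arctan2(*T.as_matrix()[:2,0][::-1]))
# project expected stack hole
Rm=cv2.Rodrigues(np.array(a["rvec"],float))[0]; p=a["K"]@(Rm@np.array([491.7,-118.4,50])+np.array(a["tvec"]).ravel()); p=p[:2]/p[2]
h,n=hole(a,(322,311)); hp=onplane(a,h,zh); c,m=hole(a,p); cp=onplane(a,c,50)
off=T.inv().apply(hp-t); print(h,n,c,m,"held",hp,"stack",cp,"yaw",yaw,"off",off)
y=28.35; G=R.from_matrix(np.array([[np.cos(np.radians(y)),np.sin(np.radians(y)),0],[np.sin(np.radians(y)),-np.cos(np.radians(y)),0],[0,0,-1]]))
tg=cp-G.apply([off[0],off[1],0]); print("target",tg,"place z",t[2]-zh+75)
goto((tg[0],tg[1],110),y)
E
```

```text
time_s: 15.9
tcp_pos: [425.7, -143.9, 159.1]
orientation: [0.0, 0.97, 0.243, 0.001]
contact_force: [0.1, 0.7, -3.7]
finger_gap: 39.7
grasp_force: 40.0
[ 425.70366497 -143.68769329  158.94133573]
b (np.int32(4578), array([ 491.8, -118.5]), array([49.4, 40. ]), 28.2, np.float64(50.0), array([ 492.3, -118.2]))
held top z 156.76815950034242
(np.float64(322.35766423357666), np.float64(310.6131386861314)) 137 (np.float64(333.93220338983053), np.float64(140.47457627118644)) 59 held [ 424.3674279 -145.7517625  156.7681595] stack [ 491.46084334 -118.66100542   50.        ] yaw 28.198380099535424 off [-2.15440973  1.18684122  2.17221839]
target [ 492.79328114 -116.59347479   50.        ] place z 77.17317622513846
shift [0.0719 0.0078 0.049 ] turn [ 0.0004 -0.0007 -0.0026]
```

```bash
python3 -m jog '[[1,0.02,0.003,0,0,0,0],[1,0.045,0.005,0.005,0,0,0],[1,0.067,0.0075,0.025,0,0,-0.0026],[1,0.0719,0.008,0.045,0,0,-0.0026],[1,0.0719,0.008,0.049,0,0,-0.0026]]'
python3 -m jog '[[1,0,0,0,0,0,0],[1,0,0,0.01,0,0,0],[1,0,0,0.02,0,0,0],[1,0,0,0.022,0,0,0],[1,0,0,0.022,0,0,0]]'
python3 - <<'E'
from h import *
goto((492.7,-116.8,77.2),28.3)
E
```

```text
time_s: 16.58
tcp_pos: [493.1, -115.9, 107.9]
orientation: [-0.001, 0.969, 0.246, -0.001]
contact_force: [-0.1, -0.1, -3.2]
finger_gap: 39.9
grasp_force: 40.0
time_s: 17.2
tcp_pos: [492.3, -117.3, 87.3]
orientation: [-0.0, 0.97, 0.245, -0.0]
contact_force: [0.2, -0.2, -4.0]
finger_gap: 39.3
grasp_force: 40.0
shift [ 0.0006 -0.0003  0.0101] turn [-0.0003  0.0002  0.0003]
```

```bash
python3 -m jog '[[1,0.0005,-0.0003,0.003,0,0,0],[1,0.0005,-0.0003,0.006,0,0,0],[1,0.0005,-0.0003,0.0075,0,0,0],[1,0.0005,-0.0003,0.0085,0,0,0],[1,0.0005,-0.0003,0.009,0,0,0]]'
python3 -m jog '[[1,0,0,0.0004,0,0,0],[1,0,0,0.0008,0,0,0],[1,0,0,0.0012,0,0,0],[1,0,0,0.0012,0,0,0],[1,0,0,0.0012,0,0,0]]'
python3 - <<'E'
from h import *
goto((492.7,-116.8,77.2),28.3)
E
```

```text
time_s: 17.82
tcp_pos: [492.7, -116.8, 78.4]
orientation: [-0.0, 0.97, 0.245, -0.0]
contact_force: [0.4, 0.0, -4.3]
finger_gap: 39.4
grasp_force: 40.0
time_s: 18.45
tcp_pos: [492.8, -116.8, 77.4]
orientation: [0.0, 0.97, 0.245, 0.0]
contact_force: [-0.9, 0.6, -0.1]
finger_gap: 39.4
grasp_force: 40.0
shift [-0.0001 -0.      0.0002] turn [ 0.0001 -0.0001  0.0006]
```

Contact is just starting (−4.3 → −0.1 N). I'll press a little more, then release.

```bash
python3 -m jog '[[1,0,0,0.0003,0,0,0],[1,0,0,0.0005,0,0,0],[1,0,0,0.0005,0,0,0],[1,0,0,0.0005,0,0,0],[1,0,0,0.0005,0,0,0]]'
python3 -m jog '[[-0.3,0,0,0,0,0,0],[-0.3,0,0,0,0,0,0],[-0.8,0,0,0,0,0,0],[-1,0,0,-0.01,0,0,0],[-1,0,0,-0.04,0,0,0]]'
python3 -m jog '[[-1,-0.02,0,-0.03,0,0,0],[-1,-0.06,0,-0.05,0,0,0],[-1,-0.085,0,-0.05,0,0,0],[-1,-0.085,0,-0.05,0,0,0],[-1,-0.085,0,-0.05,0,0,0]]'
python3 - <<'E'
from h import *
a=get_image("wrist");W=cloud(a)
for o in rects(W,(492,-117),72,78): print("top",o)
for o in rects(W,(492,-117),20,70): print("below",o)
goto((544.3,173.9,120),14.5)
print("look at lens from"); goto((520,-150,230),90)
E
```

```text
time_s: 19.08
tcp_pos: [492.8, -116.8, 77.4]
orientation: [0.0, 0.97, 0.245, 0.0]
contact_force: [-3.2, 1.8, 8.7]
finger_gap: 39.7
grasp_force: 40.0
time_s: 19.7
tcp_pos: [491.8, -116.6, 116.6]
orientation: [-0.001, 0.97, 0.245, -0.001]
contact_force: [0.4, 0.2, -0.1]
finger_gap: 87.4
grasp_force: 0.0
time_s: 20.32
tcp_pos: [418.7, -157.1, 167.2]
orientation: [0.0, 0.97, 0.245, 0.001]
contact_force: [1.1, -0.1, 0.4]
finger_gap: 91.5
grasp_force: 0.0
top (np.int32(5479), array([ 491.8, -118.4]), array([49.7, 40. ]), 28.3, np.float64(75.0), array([ 492.3, -118.2]))
shift [ 0.2675 -0.2317  0.047 ] turn [ 0.0003 -0.0006  0.2416]
look at lens from
shift [ 0.0924  0.0419 -0.063 ] turn [ 7.0000e-04 -3.0000e-04 -1.0761e+00]
```

The stack is flush at 75 mm (491.8,−118.4, 28.3°). Next is a close look at the lens, from a spot well clear of it.

```bash
python3 - <<'E'
from h import *
goto((470,-290,280),28.3)
E
```

```text
shift [-0.018   0.1414 -0.113 ] turn [ 0.0004 -0.0006  0.0007]
```

```bash
python3 -m jog '[[-1,-0.005,0.036,-0.029,0,0,0],[-1,-0.01,0.075,-0.06,0,0,0],[-1,-0.018,0.12,-0.095,0,0,0],[-1,-0.018,0.1414,-0.113,0,0,0],[-1,-0.018,0.1414,-0.113,0,0,0]]'
python3 -m jog '[[-1,0,0,0,0,0,0],[-1,0,0,0,0,0,0],[-1,0,0,0,0,0,0],[-1,0,0,0,0,0,0],[-1,0,0,0,0,0,0]]'
python3 - <<'E'
from h import *
a=get_image("wrist");W=cloud(a);save("w5.png",a["color"])
np.savez("lens.npz",W=W,C=a["color"],K=a["K"],rvec=a["rvec"],tvec=a["tvec"])
print(sense()["tcp_pos"])
P=W.reshape(-1,3); P=P[(P[:,0]>480)&(P[:,0]<680)&(P[:,1]<-270)&(P[:,1]>-420)&(P[:,2]>130)&(P[:,2]<200)]
for y in range(-420,-285,10):
    q=P[(P[:,1]>=y)&(P[:,1]<y+10)]
    if len(q)>5: print(y+5,len(q),"x",q[:,0].min().round(1),q[:,0].max().round(1),"z99",np.percentile(q[:,2],98).round(1),"xtop",q[q[:,2]>np.percentile(q[:,2],85),0].mean().round(1))
print(np.sort(P[:,1])[::-1][[0,20,100,300]])
E
```

```text
time_s: 21.0
tcp_pos: [470.9, -291.2, 280.5]
orientation: [0.001, 0.97, 0.244, 0.001]
contact_force: [0.2, -0.1, -0.5]
finger_gap: 91.9
grasp_force: 0.0
time_s: 21.62
tcp_pos: [469.2, -290.0, 279.8]
orientation: [0.0, 0.97, 0.245, 0.0]
contact_force: [-0.3, 0.4, -0.6]
finger_gap: 92.0
grasp_force: 0.0
[ 469.14385581 -290.04778727  279.77884662]
-415 904 x 546.2 588.3 z99 173.6 xtop 567.0
-405 742 x 552.9 590.2 z99 173.1 xtop 571.4
-395 773 x 555.0 592.3 z99 173.2 xtop 574.3
-385 770 x 557.2 594.6 z99 173.1 xtop 576.0
-375 778 x 559.7 597.5 z99 173.1 xtop 578.6
-365 807 x 562.1 599.7 z99 173.2 xtop 581.1
-355 802 x 564.2 602.7 z99 174.3 xtop 584.8
-345 925 x 564.8 606.9 z99 175.1 xtop 585.8
-335 938 x 566.4 608.9 z99 176.0 xtop 589.1
-325 1016 x 568.0 611.0 z99 176.2 xtop 590.7
-315 1042 x 570.6 613.0 z99 176.0 xtop 593.0
-305 1113 x 572.5 615.1 z99 176.1 xtop 594.5
-295 119 x 574.7 586.6 z99 170.6 xtop 582.4
[-297.69346903 -298.50719281 -299.77646616 -302.0496344 ]
```

View pics/w5.png

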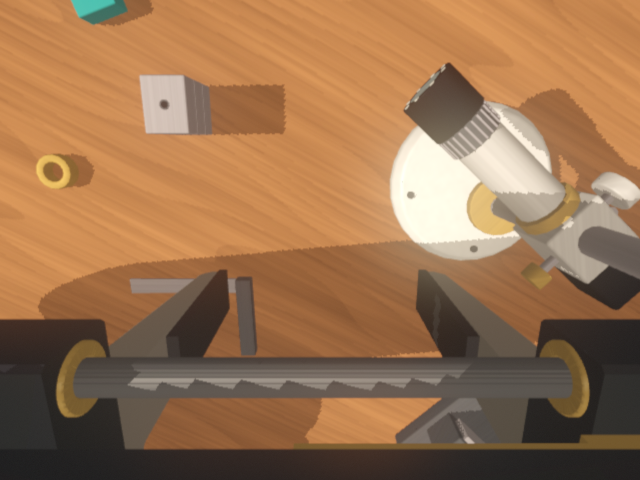

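The lens barrel shows clearly, with its front end around (405–450,65–110). I'll fit a level cylinder to it.

```bash
python3 - <<'E'
from h import *
from scipy.optimize import least_squares
d=np.load("lens.npz"); d0=np.load("im0.npz")
for nm,W in(("wrist",d["W"]),("top",d0["tw"]),("scene",d0["sw"])):
  P=W.reshape(-1,3); P=P[(P[:,0]>480)&(P[:,0]<680)&(P[:,1]<-285)&(P[:,1]>-410)&(P[:,2]>130)&(P[:,2]<200)]
  th=np.radians(77)
  for it in range(3):
    e=np.array([np.cos(th),np.sin(th)]); s=(P[:,:2]-[560,-450])@e
    A=P[(s>122)&(s<150)]; B=P[(s>50)&(s<95)]
    def f(v):
        n=np.array([-np.sin(v[0]),np.cos(v[0])])
        g=lambda Q,r:np.hypot((Q[:,:2]-[560,-450])@n-v[1],Q[:,2]-v[2])-r
        return np.r_[g(A,21),g(B,v[3])]
    r=least_squares(f,[th,0,155,18],loss="soft_l1",f_scale=1); th=r.x[0]
  e=np.array([np.cos(th),np.sin(th)]);n=np.array([-e[1],e[0]]); s=(P[:,:2]-[560,-450])@e
  # front face: points with s near max
  F=P[s>145]; sf=(F[:,:2]-[560,-450])@e; hist=np.histogram(sf,bins=np.arange(145,166,1))
  print(nm,"yaw",np.degrees(th).round(2),"lat",r.x[1].round(2),"z",r.x[2].round(2),"r",r.x[3].round(2),"rms",np.sqrt((r.fun**2).mean()).round(2),"n",len(A),len(B))
  print(list(zip(hist[1].astype(int),hist[0])))
  for L in(155,): print("lens at s=155",np.array([560,-450])+e*L+n*r.x[1])
  C=W.reshape(-1,3); C=C[(C[:,2]>235)&(C[:,2]<262)&(np.hypot(C[:,0]-560,C[:,1]+450)<25)]
  if len(C): 
    g=least_squares(lambda v:np.hypot(C[:,0]-v[0],C[:,1]-v[1])-11,[560,-450],loss="soft_l1"); print("col",g.x,len(C))
goto((544.3,173.9,120),14.5)
E
```

```text
wrist yaw 77.02 lat -1.71 z 154.25 r 17.99 rms 0.61 n 2837 3428
[(np.int64(145), np.int64(108)), (np.int64(146), np.int64(101)), (np.int64(147), np.int64(108)), (np.int64(148), np.int64(98)), (np.int64(149), np.int64(102)), (np.int64(150), np.int64(106)), (np.int64(151), np.int64(234)), (np.int64(152), np.int64(193)), (np.int64(153), np.int64(0)), (np.int64(154), np.int64(0)), (np.int64(155), np.int64(0)), (np.int64(156), np.int64(0)), (np.int64(157), np.int64(0)), (np.int64(158), np.int64(0)), (np.int64(159), np.int64(0)), (np.int64(160), np.int64(0)), (np.int64(161), np.int64(0)), (np.int64(162), np.int64(0)), (np.int64(163), np.int64(0)), (np.int64(164), np.int64(0))]
lens at s=155 [ 596.46871414 -299.34159218]
top yaw 76.86 lat -1.83 z 154.32 r 17.75 rms 2.16 n 246 347
[(np.int64(145), np.int64(6)), (np.int64(146), np.int64(10)), (np.int64(147), np.int64(8)), (np.int64(148), np.int64(9)), (np.int64(149), np.int64(9)), (np.int64(150), np.int64(8)), (np.int64(151), np.int64(12)), (np.int64(152), np.int64(35)), (np.int64(153), np.int64(16)), (np.int64(154), np.int64(0)), (np.int64(1
[... 482 characters left out ...]
nt64(5)), (np.int64(147), np.int64(8)), (np.int64(148), np.int64(5)), (np.int64(149), np.int64(8)), (np.int64(150), np.int64(13)), (np.int64(151), np.int64(23)), (np.int64(152), np.int64(38)), (np.int64(153), np.int64(33)), (np.int64(154), np.int64(29)), (np.int64(155), np.int64(20)), (np.int64(156), np.int64(12)), (np.int64(157), np.int64(3)), (np.int64(158), np.int64(1)), (np.int64(159), np.int64(0)), (np.int64(160), np.int64(0)), (np.int64(161), np.int64(0)), (np.int64(162), np.int64(0)), (np.int64(163), np.int64(0)), (np.int64(164), np.int64(0))]
lens at s=155 [ 594.1536276  -298.80831578]
col [ 559.72764145 -451.82383343] 90
shift [ 0.2863 -0.3727  0.1598] turn [-0.     -0.      0.2415]
```

```bash
python3 -m jog '[[-1,0.02,-0.028,0,0,0,0.02],[-1,0.055,-0.072,0,0,0,0.05],[-1,0.09,-0.119,0,0,0,0.08],[-1,0.127,-0.165,0.01,0,0,0.11],[-1,0.164,-0.212,0.02,0,0,0.15]]'
python3 - <<'E'
from h import *
goto((544.3,173.9,120),14.5)
E
```

```text
time_s: 22.3
tcp_pos: [513.2, -24.0, 259.9]
orientation: [0.0, 0.985, 0.171, 0.001]
contact_force: [0.9, -0.2, -0.3]
finger_gap: 92.0
grasp_force: 0.0
shift [ 0.0957 -0.176   0.1399] turn [ 0.0004 -0.0011  0.0898]
```

```bash
python3 -m jog '[[-1,0.022,-0.04,0.03,0,0,0.02],[-1,0.045,-0.083,0.067,0,0,0.045],[-1,0.067,-0.124,0.1,0,0,0.065],[-1,0.088,-0.163,0.135,0,0,0.085],[-1,0.088,-0.163,0.135,0,0,0.085]]'
python3 -m jog '[[-1,0,0,0,0,0,0],[-1,0,0,0,0,0,0],[-1,0,0,0,0,0,0],[-1,0,0,0,0,0,0],[-1,0,0,0,0,0,0]]'
python3 - <<'E'
from h import *
b=get_image("wrist");W=cloud(b)
for o in rects(W,(544,174),20,27,95): print("bar",o)
t=get_image("top")
for o in rects(cloud(t),(544,174),20,30,95): print("bartop",o)
goto((544.3,173.9,35.5),14.5)
E
```

```text
time_s: 22.92
tcp_pos: [539.3, 159.5, 122.2]
orientation: [0.0, 0.991, 0.131, -0.002]
contact_force: [-0.1, -0.6, 1.0]
finger_gap: 91.8
grasp_force: 0.0
time_s: 23.55
tcp_pos: [540.8, 157.2, 125.1]
orientation: [-0.0, 0.992, 0.129, 0.0]
contact_force: [0.3, 0.5, -0.1]
finger_gap: 92.0
grasp_force: 0.0
bar (np.int32(7780), array([543.8, 173.8]), array([150.4,  25.1]), 13.9, np.float64(24.1), array([549.4, 175.1]))
shift [ 0.0077 -0.0151  0.0894] turn [-0.     -0.0001  0.0063]
```

```bash
python3 -m jog '[[-1,0.004,-0.01,0,0,0,0.01],[-1,0.0076,-0.0153,0.02,0,0,0.016],[-1,0.0076,-0.0153,0.045,0,0,0.016],[-1,0.0076,-0.0153,0.07,0,0,0.016],[-1,0.0076,-0.0153,0.08,0,0,0.016]]' 45
python3 -m jog '[[-1,0,0,0,0,0,0],[-1,0,0,0,0,0,0],[-1,0,0,0.003,0,0,0],[-1,0,0,0.004,0,0,0],[-1,0,0,0.004,0,0,0]]'
python3 - <<'E'
from h import *
goto((544,173.8,36),13.9)
E
```

```text
time_s: 24.28
tcp_pos: [542.7, 174.2, 42.2]
orientation: [0.0, 0.993, 0.122, -0.002]
contact_force: [-0.0, 0.5, 1.3]
finger_gap: 92.0
grasp_force: 0.0
time_s: 24.9
tcp_pos: [544.2, 174.2, 41.0]
orientation: [-0.0, 0.993, 0.121, 0.0]
contact_force: [-0.3, -0.6, 0.5]
finger_gap: 92.0
grasp_force: 0.0
shift [-0.0003  0.0003  0.005 ] turn [-0.     -0.0003  0.0009]
```

```bash
python3 -m jog '[[-1,0,0.0003,0.003,0,0,0],[-1,0,0.0003,0.005,0,0,0],[-1,0,0.0003,0.005,0,0,0],[1,0,0.0003,0.005,0,0,0],[1,0,0.0003,0.005,0,0,0]]' 45
python3 -m jog '[[1,0,0,0,0,0,0],[1,0,0,0,0,0,0],[1,0,0,0,0,0,0],[1,0,0,0,0,0,0],[1,0,0,0,0,0,0]]'
python3 -m jog '[[1,0,0,0,0,0,0],[1,0,0,-0.01,0,0,0],[1,0,0,-0.03,0,0,0],[1,0,0,-0.06,0,0,0],[1,0,0,-0.1,0,0,0]]'
python3 -m jog '[[1,0,0,-0.04,0,0,0],[1,0,0,-0.05,0,0,0],[1,0,0,-0.05,0,0,0],[1,0,0,-0.05,0,0,0],[1,0,0,-0.05,0,0,0]]'
python3 - <<'E'
from h import *
s=sense();t=s["tcp_pos"];print(t,s["finger_gap"])
W=cloud(get_image("wrist"))
for o in rects(W,t[:2],t[2]-20,t[2]-5,90): print("bar",o)
goto((630.7,-150.9,220),77)
E
```

```text
time_s: 25.52
tcp_pos: [544.2, 173.9, 35.8]
orientation: [-0.0, 0.993, 0.121, 0.0]
contact_force: [0.8, -0.9, 0.4]
finger_gap: 74.0
grasp_force: 0.0
time_s: 26.15
tcp_pos: [544.2, 173.9, 35.8]
orientation: [-0.0, 0.993, 0.121, 0.0]
contact_force: [-0.2, -0.3, -0.1]
finger_gap: 24.2
grasp_force: 45.1
time_s: 26.78
tcp_pos: [543.5, 173.7, 136.6]
orientation: [0.0, 0.993, 0.121, -0.001]
contact_force: [-0.0, 0.2, -0.7]
finger_gap: 24.0
grasp_force: 45.0
time_s: 27.4
tcp_pos: [543.4, 173.7, 184.3]
orientation: [0.0, 0.993, 0.121, -0.001]
contact_force: [-1.0, 0.5, -1.3]
finger_gap: 24.4
grasp_force: 45.0
[543.40744109 173.66311638 184.26996084] 24.360031064252215
bar (np.int32(13411), array([565. , 178.1]), array([105.8,  51. ]), 14.0, np.float64(172.5), array([568.7, 178.9]))
bar (np.int32(1790), array([481.3, 157.1]), array([22.6, 25.1]), 13.7, np.float64(172.8), array([481.6, 157.2]))
shift [ 0.0063  0.3361 -0.0355] turn [-1.1000e-03  2.1000e-03 -1.1004e+00]
```

```bash
python3 -m jog '[[1,0.001,0.025,-0.004,0,0,-0.1],[1,0.003,0.068,-0.01,0,0,-0.25],[1,0.004,0.115,-0.014,0,0,-0.42],[1,0.005,0.163,-0.018,0,0,-0.58],[1,0.006,0.21,-0.02,0,0,-0.75]]'
python3 - <<'E'
from h import *
goto((630.7,-150.9,190),77)
E
```

```text
time_s: 28.08
tcp_pos: [600.8, -30.0, 205.3]
orientation: [-0.0, 0.878, 0.479, -0.0]
contact_force: [-0.5, 0.1, -0.7]
finger_gap: 24.2
grasp_force: 45.0
shift [-0.0855  0.0906  0.0153] turn [-5.000e-04  2.000e-04 -3.449e-01]
```

```bash
python3 -m jog '[[1,-0.025,0.027,0,0,0,-0.11],[1,-0.05,0.053,0.005,0,0,-0.23],[1,-0.066,0.07,0.01,0,0,-0.32],[1,-0.072,0.077,0.0145,0,0,-0.33],[1,-0.072,0.077,0.0145,0,0,-0.33]]'
python3 -m jog '[[1,0,0,0,0,0,0],[1,0,0,0,0,0,0],[1,0,0,0,0,0,0],[1,0,0,0,0,0,0],[1,0,0,0,0,0,0]]'
python3 - <<'E'
from h import *
goto((630.7,-150.9,172),77)
E
```

```text
time_s: 28.7
tcp_pos: [625.4, -130.7, 190.3]
orientation: [-0.001, 0.79, 0.614, -0.0]
contact_force: [-0.5, 0.7, -1.0]
finger_gap: 24.2
grasp_force: 45.0
time_s: 29.32
tcp_pos: [625.9, -130.7, 191.4]
orientation: [0.0, 0.789, 0.615, 0.0]
contact_force: [0.2, -0.1, -0.9]
finger_gap: 23.7
grasp_force: 45.0
shift [-0.0184  0.0096  0.0194] turn [ 0.0001  0.     -0.0203]
```

```bash
python3 -m jog '[[1,-0.005,0.003,0.005,0,0,-0.006],[1,-0.01,0.006,0.01,0,0,-0.012],[1,-0.015,0.0085,0.015,0,0,-0.018],[1,-0.0184,0.0096,0.0194,0,0,-0.0203],[1,-0.0184,0.0096,0.0194,0,0,-0.0203]]'
python3 -m jog '[[1,0,0,0,0,0,0],[1,0,0,0,0,0,0],[1,0,0,0,0,0,0],[1,0,0,0,0,0,0],[1,0,0,0,0,0,0]]'
python3 - <<'E'
from h import *
t=sense();print(t["tcp_pos"],t["finger_gap"],t["joint_pos"].round(2)); goto((630.7,-150.9,172),77)
ims={c:get_image(c) for c in("top","scene","wrist")}
import pickle; pickle.dump({c:{k:np.array(v) for k,v in i.items()} for c,i in ims.items()},open("fin.pkl","wb"))
e=np.array([np.cos(np.radians(77)),np.sin(np.radians(77))]);n=np.array([-e[1],e[0]]); L=np.array([595.9,-302.])
for c,i in ims.items():
    W=cloud(i); P=W.reshape(-1,3); s=(P[:,:2]-L)@e; l=(P[:,:2]-L)@n
    for nm,m in(("nearend",(s>65)&(s<115)),("farend",(s>195)&(s<245))):
        Q=(abs(l)<25)&(P[:,2]>135)&(P[:,2]<166)&m
        if Q.sum()<20: print(c,nm,Q.sum()); continue
        q=Q&(P[:,2]>157); print(c,nm,Q.sum(),q.sum(),"s",s[Q].min().round(1),s[Q].max().round(1),"l",np.percentile(l[q],[1,50,99]).round(1) if q.any() else 0,"ztop",np.median(P[q,2]).round(1) if q.any() else 0,"zmin",P[Q,2].min().round(1))
A=np.hstack([ims["top"]["color"][120:300,330:590],ims["scene"]["color"][120:300,100:360]])
save("fin.png",cv2.resize(A,None,fx=1.5,fy=1.5)); save("finw.png",ims["wrist"]["color"])
E
```

```text
time_s: 29.95
tcp_pos: [630.4, -151.3, 171.3]
orientation: [-0.0, 0.783, 0.622, -0.0]
contact_force: [0.7, -0.8, -1.9]
finger_gap: 24.1
grasp_force: 45.0
time_s: 30.58
tcp_pos: [630.7, -150.9, 171.9]
orientation: [0.0, 0.783, 0.622, 0.0]
contact_force: [-0.2, 1.2, -1.0]
finger_gap: 24.4
grasp_force: 45.0
[ 630.6732487  -150.94744828  171.9370874 ] 24.444067281444518 [-0.24  0.45  1.64  0.    1.05 -0.01]
shift [ 0.0001  0.     -0.0001] turn [ 0.0001 -0.     -0.0001]
top nearend 0
top farend 99 77 s 211.7 229.6 l [-13.   -1.7  12.1] ztop 160.6 zmin 145.4
scene nearend 101 70 s 80.2 113.9 l [-13.3  -2.9  12. ] ztop 159.4 zmin 148.0
scene farend 181 117 s 195.1 234.3 l [-13.7   0.3  13. ] ztop 159.5 zmin 145.5
wrist nearend 1791 1791 s 78.8 101.3 l [-13.   -0.4  11.7] ztop 160.3 zmin 158.5
wrist farend 4831 4831 s 195.0 229.0 l [-12.8  -0.4  11.7] ztop 160.1 zmin 158.0
```

View pics/fin.png

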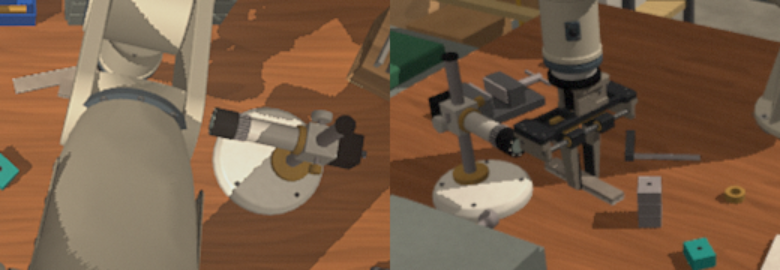

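View pics/finw.png

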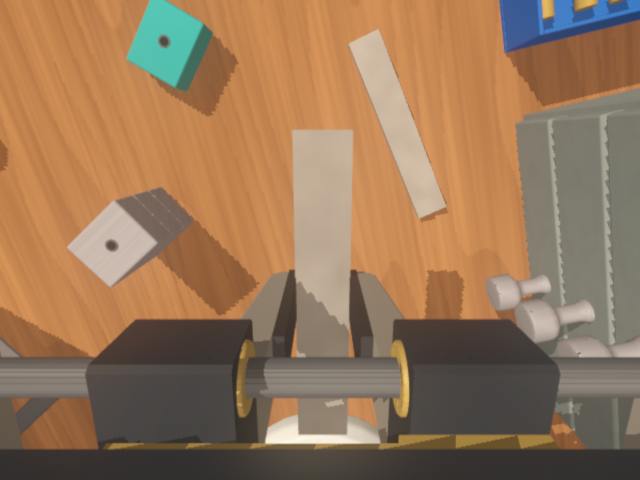

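The final pose looks right. In the wrist view the bar is stone side up, level and in line with the lens. The stack stands at (110,243) undisturbed, and the scene crop shows the bar end in front of the lens. The measured end distance is 78.8–80 mm, so I'll back off 0.8 mm and hand in.

```bash
python3 -m jog '[[1,0.0004,0,0,0,0,0],[1,0.0008,0,0,0,0,0],[1,0.0008,0,0,0,0,0],[1,0.0008,0,0,0,0,0],[1,0.0008,0,0,0,0,0]]' && python3 -m jog '[[1,0,0,0,0,0,0],[1,0,0,0,0,0,0],[1,0,0,0,0,0,0],[1,0,0,0,0,0,0],[1,0,0,0,0,0,0]]'
python3 -c "from plant import *; print(close_job())"
```

```text
time_s: 31.35
tcp_pos: [630.8, -150.3, 171.9]
orientation: [0.0, 0.783, 0.622, -0.0]
contact_force: [-0.1, -0.8, -1.2]
finger_gap: 24.1
grasp_force: 45.0
time_s: 31.98
tcp_pos: [630.9, -150.2, 171.9]
orientation: [0.0, 0.783, 0.622, 0.0]
contact_force: [0.6, -0.1, -1.3]
finger_gap: 24.5
grasp_force: 45.0
the job is handed in; nothing more can be done
None
```

I handed the job in at about 32 s: both weights are stacked flush on the third (within about 0.5 mm), and the bar is held still and level, stone up, with one end facing the lens at about 80 mm, give or take 1 mm; no verdict came back.

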